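# Load the dry bath, cover it, and lift the light hood off the clear cover

### The arm

A 6-joint arm with a two-finger parallel gripper is mounted at the origin on the work surface. World frame = base frame: x ahead of the robot, y to its left, z up, the work surface at z = 0. Lengths are in m, angles in rad, forces in N, time in s.
With the tool pointing down it reaches from about 0.35 to 0.85 m from the base axis. Payload 8.1 kg.
Tool frame: the origin (TCP) lies between the finger pads; the fingertips stand 11 mm ahead of it and the grasp point (between the pads) lies 8 mm behind it (robot.tips_ahead is the distance from the TCP to the fingertips, in m); z points along the fingers, y is the line along which they close (so a half turn about z gives the same grasp; the last joint's range is limited). The gripper opens to 93 mm and grips with 3 to 60 N. Pads are 15 mm wide; open, the fingers measure 128 mm over their backs; the gripper's body (75 mm by 188 mm) begins 65 mm behind the grasp point.
Start: joints at [1.068, 0.13, 1.488, -0, 1.523, -0.085], TCP at [0.243, 0.548, 0.23] pointing down, gripper open.
Joint ranges: [-2.96, 2.96], [-0.89, 2.26], [0.02, 2.5], [-1.34, 4.48], [0, 2.73], [-2.66, 2.66]. Speed limits (rad/s): [2.39, 2.39, 2.79, 3.14, 3.14, 3.14].

### API

Orientations are given as a rotation vector (axis times angle).
In Python, from plant import robot gives the robot as it stands. The module is installed in compiled form; this text tells all that it offers.
- The arm moves only by the tool move_arm, never from a script. Its argument "deltas" is one flat list of numbers, 7 for each row, row after row: the shift along the tool's x, y, z in m, then the turn, a rotation vector about the tool's x, y, z in rad, then the opening, from 0 (shut) to 1 (fully open). A call has 1 to 12 rows; each row is the pose to reach, as a shift and turn from the pose commanded when the call began, along the tool's axes at that moment; what a row does not reach only later rows make up. A row lasts 1/8 s, in which the tool goes at most 62.5 mm and 10.7 degrees, less where a joint would pass 70% of its speed; a pose out of reach is approached as far as the arm can. A call with a gripper value outside its range is refused whole. The fingers move at their own pace and stop on an object; "squeeze" is the grip in N (left out, the last holds). Time passes only in rows, so rows that repeat a pose let the fingers close. It gives the time, the measured TCP pose, the force, the opening and the grip force at its end, in the units of the state.
- robot.read_state(): the state, without advancing time (a new reading comes with each control period).
- robot.read_camera(name): name is "scene" or "top"; returns (picture, depth): 480x640x3 uint8, red, green, blue; 480x640 float32, m along the optical axis (not along the pixel's ray), 0 where there is no reading.
- robot.camera_model(name): a dict with "K" (3x3 intrinsics, pixels), "k1" (the pictures are not rectified: a ray, as slopes to the right and down, at radius r is drawn at 1 + k1 r^2 times it, then the intrinsics apply), "R" (3x3) and "t" (3): a world point X has camera coordinates R X + t. Camera axes: x right, y down, z forward; pixel columns grow to the right and rows downward; lengths in m; the calibration is good to about 2 mm. A picture is of the moment at which its call begins. camera_model takes no time and is no camera call.
- robot.close_job(): hands the job in; it is judged then, once.
Trained networks look in the newest picture that a camera, given by its name, has taken for a name from the list of things; names that differ only in an ending like _2 or _b are one class to them, and where a whole thing is asked for, a point or a joint stands for the part that bears it (a point fixed in the world has none). Each returns a list of dicts, best first, with "confidence" (0 to 1); they miss things now and then, are a little off and sometimes report something else, mostly with a low value. They report only what shows in the picture. A call takes as long as a camera call. They do not tell look-alikes from the thing itself.
- robot.recognise(camera, label): "uv" ([column, row] in pixels, amid what is visible of it).
The state is a dict: "t": time; "q": joint angles; "dq": joint speeds; "joint_torque": joint torques, N m; "tool_pos": TCP position; "orientation": TCP orientation; "force": force on the tool from outside, world axes, zero at the start; "wrist_torque": the same for the moment, N m; "opening": finger opening in m; "gripper_force": force on a finger pad.
Only numpy, scipy, OpenCV 4.12 (cv2) and the standard library are available. Lean on these libraries where they do the work, as an engineer would, in place of code of your own. Each camera call takes 0.05 s, during which the arm holds its last target. There are 200 camera calls.

### The job

Put the two vials from the white rack into the two empty end bores of the dry bath. Then pick up both nested covers together by the metal grip bar of the clear inner cover, lower them home over the block and let go. Last, lift the black outer hood alone straight up and finish still holding it, level, about 12 cm above where it sat, so that the vials can be looked at through the clear cover, which stays seated and undisturbed; drop nothing and leave the other things alone.

Things in the scene. Friction and masses are not known exactly. Their poses are not given: they have to be found in the camera images.
- vial_a_mid (a point): Sealed glass sample vial with a black screw cap, standing in a bore of the white rack: 15 mm across (cap too), 48 mm tall, 12 g. This point is its centre, 24 mm above its underside. In the rack it stands 20 mm deep, its underside 4 mm above the bench, with 28 mm showing. The two vials are alike and may go into either empty bore.
- vial_b_mid (a point): Sealed glass sample vial with a black screw cap, standing in a bore of the white rack: 15 mm across (cap too), 48 mm tall, 12 g. This point is its centre, 24 mm above its underside. In the rack it stands 20 mm deep, its underside 4 mm above the bench, with 28 mm showing. The two vials are alike and may go into either empty bore.
- bore_l (a point): Centre of the mouth of the empty end bore of the dry bath on the bath's +y side, on the top face of the block. The bore is round, upright, 18 mm in diameter with a 1.5 mm chamfer, 24 mm deep; a seated vial stands on its floor with 24 mm showing. Axes as the dry bath's.
- bore_r (a point): The same for the empty end bore at the other (-y) end of the row, 87 mm from the first. The row has four bores 29 mm apart; the two in the middle already hold vials.
- bath: Dry bath, fixed: white housing 140 (x) x 150 (y) x 62 mm, control panel facing -x; origin under its middle, z up. Let into its top, 22 mm towards +x from the middle, is an aluminium block 38 (x) x 118 (y) mm that stands 8 mm proud of the housing's flat top; its four bores lie in one row along y.
- seat (a point): Centre of the covers' place on the dry bath, at the level of the housing's flat top (62 mm above the bench), at the block's middle. Axes as the bath's. The clear cover goes round the proud block with 3 mm of play on every side, its lower edge on the housing's top. Home, cover_bar is 57 mm straight above this point, y along the row (either way round).
- cover_bar (a point): Grip of the clear inner cover: upright aluminium bar 12 (x) x 36 (y) mm that comes up through a slot in the black hood and stands 28 mm above the hood's top. This point is the middle of that part: 14 mm above the hood's top, 14 mm below the bar's top, 57 mm above the cover's lower edge. Lifting the bar lifts both covers, since the hood only rests on the clear one.
- cover_rim (a point): Centre of the clear inner cover's lower edge. The cover is a clear box open below, 50 (x) x 130 (y) x 40 mm, wall 3 mm, about 107 g, loose; y along its length, z up. It starts inside the hood on a grey rubber mat 3 mm thick.
- hood_mid (a point): Centre (half-way up) of the black outer hood: box open below, 62 (x) x 142 (y) x 40 mm, wall 3 mm, about 75 g, plain flat sides, y along its length. Loose: it rests by its weight on the clear cover. Nested, this point is 34 mm below cover_bar and the hood's lower edge 3 mm above the cover's. Taken by its long sides (62 mm apart along x) it comes off alone.
- hood_slot (a point): Centre of the slot, 20 (x) x 44 (y) mm, in the hood's top face, through which the bar stands. The hood has 3 mm of play round the clear cover on every side, and must rise 68 mm to clear the top of the bar.
- kept_a_mid (a point): Vial of the same kind (15 x 48 mm) already in a middle bore of the dry bath; this point is its centre. To be left in place.
- kept_b_mid (a point): Vial of the same kind (15 x 48 mm) already in a middle bore of the dry bath; this point is its centre. To be left in place.
- slip_box_mid (a point): Bystander: cover-glass box, 55 x 75 x 32 mm, on the bench; this point is its centre. Leave alone.
- dropper_mid (a point): Bystander: amber dropper bottle, 34 mm across, 85 mm tall, upright on the bench; this point is its centre. Leave alone.
- mouse_mid (a point): Bystander: black computer mouse, 92 x 56 x 32 mm, on the bench; this point is its centre, 16 mm up. Leave alone.
Mind the look-alikes: they are no part of the job. Leave any orange look-alike of the part that bears hood_mid alone. Leave any red look-alike of the part that bears cover_bar alone.

How it is judged:
On the way, in this order (a step that is already met when the one before it is completed fails the run):
1. both vials stand in the two empty end bores, let go ((((z of vial_a_mid in the frame of bore_l below 0.003 m and horizontal distance between vial_a_mid and bore_l below 0.004 m and angle between vial_a_mid's own z axis and vertical below 0.15 rad) and (z of vial_b_mid in the frame of bore_r below 0.003 m and horizontal distance between vial_b_mid and bore_r below 0.004 m and angle between vial_b_mid's own z axis and vertical below 0.15 rad)) or ((z of vial_b_mid in the frame of bore_l below 0.003 m and horizontal distance between vial_b_mid and bore_l below 0.004 m and angle between vial_b_mid's own z axis and vertical below 0.15 rad) and (z of vial_a_mid in the frame of bore_r below 0.003 m and horizontal distance between vial_a_mid and bore_r below 0.004 m and angle between vial_a_mid's own z axis and vertical below 0.15 rad))) and contact force between the fingers and vial_a below 0.05 N and contact force between the fingers and vial_b below 0.05 N), for 0.2 s.
2. both covers, still nested, are lifted off the mat by the grip bar (z of hood_mid in the frame of cover_bar below -0.028 m and horizontal distance between hood_mid and cover_bar below 0.012 m and height (world z) of cover_bar above 0.085 m and contact force between the fingers and cover above 0.5 N), for 0.2 s.
3. both covers are home on the dry bath, still nested, and the grip bar is let go (z of cover_bar in the frame of seat between 0.054 and 0.059 m and horizontal distance between cover_bar and seat below 0.006 m and angle between cover_bar's own z axis and vertical below 0.04 rad and angle between the x axis of cover_bar and the x axis of seat, either way round below 0.12 rad and z of hood_mid in the frame of cover_bar below -0.028 m and horizontal distance between hood_mid and cover_bar below 0.012 m and contact force between the fingers and cover below 0.05 N), for 0.2 s.
At the end, for the whole second after the job is handed in: Vials on the floors of the end bores; clear cover home on the bath (2 mm in height, 6 mm sideways, 0.12 rad) and untouched; hood held still in the fingers, level to 0.15 rad, 8.5 to 18 cm above where it sat, within 4 cm sideways, touching neither cover nor bath ((((z of vial_a_mid in the frame of bore_l below 0.003 m and horizontal distance between vial_a_mid and bore_l below 0.004 m and angle between vial_a_mid's own z axis and vertical below 0.15 rad) and (z of vial_b_mid in the frame of bore_r below 0.003 m and horizontal distance between vial_b_mid and bore_r below 0.004 m and angle between vial_b_mid's own z axis and vertical below 0.15 rad)) or ((z of vial_b_mid in the frame of bore_l below 0.003 m and horizontal distance between vial_b_mid and bore_l below 0.004 m and angle between vial_b_mid's own z axis and vertical below 0.15 rad) and (z of vial_a_mid in the frame of bore_r below 0.003 m and horizontal distance between vial_a_mid and bore_r below 0.004 m and angle between vial_a_mid's own z axis and vertical below 0.15 rad))) and z of cover_bar in the frame of seat between 0.054 and 0.059 m and horizontal distance between cover_bar and seat below 0.006 m and angle between cover_bar's own z axis and vertical below 0.04 rad and angle between the x axis of cover_bar and the x axis of seat, either way round below 0.12 rad and z of hood_mid in the frame of seat between 0.108 and 0.203 m and horizontal distance between hood_mid and seat below 0.04 m and angle between hood_mid's own z axis and vertical below 0.15 rad and linear speed of hood below 0.03 m/s and contact force between the fingers and hood above 1 N and contact force between each of hood, the arm, the fingers and cover below 0.05 N and contact force between hood and bath below 0.05 N); the arm keeps its last pose, push and grip.
It fails at once if the hood comes off the clear cover while the cover is not seated on the dry bath (z of hood_mid in the frame of cover_bar above -0.026 m and not (z of cover_bar in the frame of seat between 0.054 and 0.059 m and horizontal distance between cover_bar and seat below 0.006 m and angle between cover_bar's own z axis and vertical below 0.04 rad and angle between the x axis of cover_bar and the x axis of seat, either way round below 0.12 rad)).
It fails at once if the clear cover is pulled up off its seat along with the hood (contact force between the fingers and hood above 1 N and contact force between the fingers and cover below 0.05 N and horizontal distance between cover_bar and seat below 0.02 m and z of cover_bar in the frame of seat between 0.0595 and 0.1 m).
It fails at once if a vial or the covers are dropped from a height ((linear speed of vial_a above 0.65 m/s and contact force between the fingers and vial_a below 0.05 N) or (linear speed of vial_b above 0.65 m/s and contact force between the fingers and vial_b below 0.05 N) or (linear speed of cover above 0.45 m/s and contact force between the fingers and cover below 0.05 N)).
It fails at once if a vial already in the bath is knocked or pulled out (distance of any of kept_a_mid, kept_b_mid from where it was at the start of the episode above 0.012 m).
It fails at once if the cover-glass box, the dropper bottle or the mouse is pushed away or knocked over (distance of any of slip_box_mid, dropper_mid, mouse_mid from where it was at the start of the episode above 0.02 m).
It also fails if it takes over 72 s, if anything falls off the work surface, if the arm or the gripper's body presses on something with over 40 N, if the wrist force passes 120 N, or if a joint passes its speed limit or range.

## Working session

There is one attempt and no reset: what is moved stays moved. The work goes in short steps, Python scripts to look and compute and a tool call to move; the robot and the scene stay as the last step left them, time stands still between calls to the robot, and variables do not carry over. Pictures are saved under pics/ and viewed, at most 10 in all, crops included, and the job is handed in when it is done.

Besides the shell and the picture viewer there is one more tool, called after "Call:" by a JSON object that holds its "op" and its "data", one argument or row to a line. move_arm: Moves the arm, as the interface text tells. Its arguments: {"type":"object","properties":{"deltas":{"type":"array","items":{"type":"number"}},"squeeze":{"type":"number"}},"required":["deltas"]}

```bash
mkdir -p pics
cat > h.py <<'E'
import numpy as np, cv2
from plant import robot
def cam(n):
    m=robot.camera_model(n); return {k:(np.array(v,float) if k!='k1' else float(v)) for k,v in m.items()}
def shot(n,name=None):
    p,d=robot.read_camera(n)
    if name: cv2.imwrite('pics/'+name,cv2.cvtColor(p,cv2.COLOR_RGB2BGR))
    return p,d
def rays(n,uv):
    m=cam(n); D=np.array([m['k1'],0,0,0,0])
    x=cv2.undistortPoints(np.array(uv,float).reshape(-1,1,2),m['K'],D)[:,0]
    return m,np.c_[x,np.ones(len(x))]
def world(n,uv,d):
    m,r=rays(n,uv); return (r*np.array(d).reshape(-1,1)-m['t'])@m['R']
def onz(n,uv,z):
    m,r=rays(n,uv); c=-m['R'].T@m['t']; v=r@m['R']; return c+v*((z-c[2])/v[:,2])[:,None]
def pix(n,X):
    m=cam(n); X=np.array(X,float).reshape(-1,3); return cv2.projectPoints(X,cv2.Rodrigues(m['R'])[0],m['t'],m['K'],np.array([m['k1'],0,0,0,0]))[0][:,0]
def cloud(n,d):
    vv,uu=np.mgrid[0:480,0:640]; uv=np.c_[uu.ravel(),vv.ravel()]
    return world(n,uv,d.ravel()).reshape(480,640,3)
E
python3 - <<'E'
from h import *
np.set_printoptions(precision=4,suppress=True)
for n in('scene','top'):
    p,d=shot(n,n+'0.png'); np.save(n+'0.npy',d); P=cloud(n,d)
    print(n,-cam(n)['R'].T@cam(n)['t'])
    for l in ['vial_a_mid','bore_l','bath','seat','cover_bar','hood_mid','hood_slot','kept_a_mid','slip_box_mid','dropper_mid','mouse_mid']:
        for r in robot.recognise(n,l)[:5]:
            u,v=r['uv']; print(l,round(r['confidence'],2),np.round(r['uv']),P[int(round(v)),int(round(u))])
s=robot.read_state(); print(s['t'],s['tool_pos'],s['orientation'],s['force'])
E
```

```text
scene [1.1303 0.2091 0.5617]
vial_a_mid 0.62 [338. 263.] [ 0.5775 -0.0123  0.0377]
bore_l 0.72 [465. 298.] [0.5882 0.2085 0.0608]
bore_l 0.59 [265. 218.] [ 0.5434 -0.1828  0.0592]
bath 0.95 [467. 300.] [0.5899 0.2121 0.0596]
seat 0.66 [466. 299.] [0.5872 0.2103 0.0585]
cover_bar 0.77 [267. 219.] [ 0.5413 -0.1797  0.0565]
cover_bar 0.65 [174. 215.] [ 0.5923 -0.3698  0.0375]
hood_mid 0.83 [270. 230.] [ 0.5548 -0.1658  0.0436]
hood_mid 0.81 [154. 288.] [ 0.7736 -0.2584  0.0397]
hood_mid 0.79 [290. 185.] [ 0.385  -0.2151  0.0383]
hood_slot 0.89 [156. 293.] [ 0.78   -0.2489  0.0382]
hood_slot 0.69 [288. 186.] [ 0.3929 -0.2158  0.0398]
hood_slot 0.56 [267. 228.] [ 0.5522 -0.1741  0.0439]
hood_slot 0.21 [468. 297.] [0.5882 0.2122 0.0647]
kept_a_mid 0.73 [270. 228.] [ 0.5491 -0.1692  0.0435]
kept_a_mid 0.53 [482. 285.] [0.5692 0.2265 0.0804]
slip_box_mid 0.94 [363. 369.] [0.7602 0.1073 0.0301]
slip_box_mid 0.61 [465. 302.] [0.5975 0.2102 0.0614]
dropper_mid 0.67 [302. 316.] [ 0.7257 -0.0074  0.0488]
dropper_mid 0.3 [467. 300.] [0.5899 0.2121 0.0596]
mouse_mid 0.89 [229. 321.] [ 0.7706 -0.112
[... 537 characters left out ...]
od_mid 0.94 [377. 245.] [ 0.5468 -0.1716  0.0429]
hood_mid 0.75 [409. 352.] [ 0.34   -0.2278  0.0373]
hood_mid 0.68 [427. 145.] [ 0.7419 -0.2773  0.0415]
hood_slot 0.83 [416. 344.] [ 0.3516 -0.2475  0.0005]
hood_slot 0.7 [381. 245.] [ 0.5465 -0.1791  0.0455]
kept_a_mid 0.4 [166. 239.] [0.5638 0.2257 0.0886]
kept_a_mid 0.26 [185. 249.] [0.5467 0.1969 0.056 ]
slip_box_mid 0.7 [238. 151.] [0.7416 0.0964 0.0287]
dropper_mid 0.84 [289. 165.] [ 0.7027 -0.0062  0.0646]
dropper_mid 0.69 [383. 252.] [ 0.5313 -0.1797  0.0712]
mouse_mid 0.78 [350. 146.] [ 0.7455 -0.1261  0.03  ]
mouse_mid 0.68 [183. 249.] [0.5465 0.1998 0.0606]
1.2 [0.2434 0.5484 0.2297] [0.6515 3.0733 0.0001] [-0.3084 -0.1809 -1.3205]
```

View pics/top0.png

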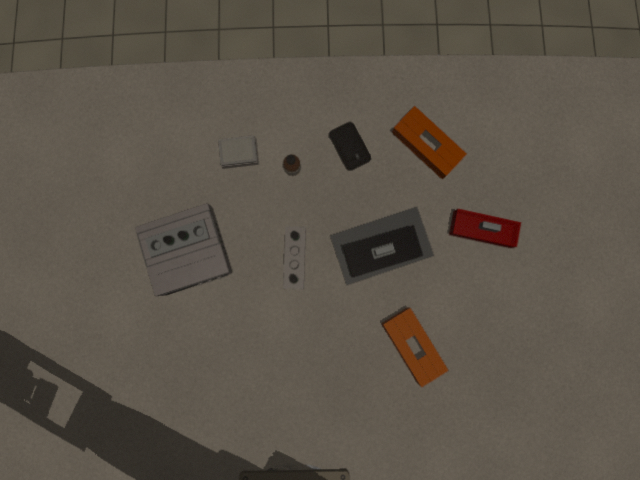

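View pics/scene0.png

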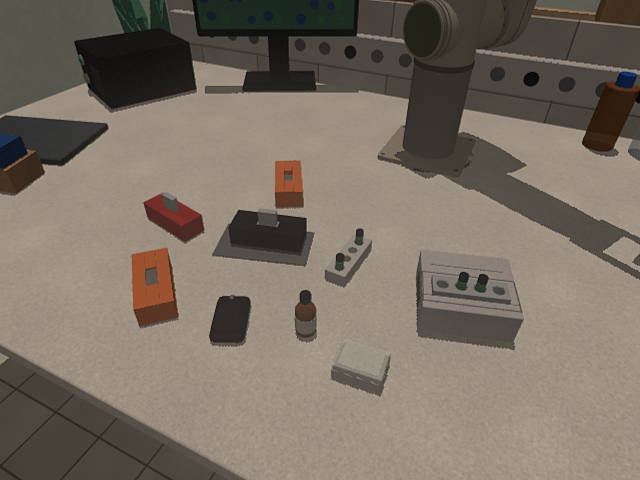

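Run:
```python
from h import *
np.set_printoptions(precision=4,suppress=True)
a=cv2.imread('pics/top0.png'); b=cv2.imread('pics/scene0.png')
def crop(im,u,v,w,h,s): return cv2.resize(im[v:v+h,u:u+w],None,fx=s,fy=s,interpolation=cv2.INTER_CUBIC)
c=np.zeros((600,800,3),np.uint8)
def put(x,y,i): c[y:y+i.shape[0],x:x+i.shape[1]]=i
put(0,0,crop(a,130,195,110,105,3)); put(330,0,crop(a,275,220,40,78,4)); put(490,0,crop(a,325,200,110,90,2.8))
put(0,316,crop(b,410,240,115,105,2.7)); put(311,316,crop(b,320,222,60,66,4)); put(552,316,crop(b,210,200,110,66,2.25))
cv2.imwrite('pics/crops.png',np.clip(c.astype(float)*1.6,0,255).astype(np.uint8))
# depth-based rects
for n in('top','scene'):
    d=np.load(n+'0.npy'); P=cloud(n,d); P[d==0]=9
    im=(a if n=='top' else b).max(2)
    def rect(name,c,r,z0,z1,mask=None):
        m=(np.hypot(P[...,0]-c[0],P[...,1]-c[1])<r)&(P[...,2]>z0)&(P[...,2]<z1)
        if mask is not None: m&=mask
        Q=P[m]; lo=Q[:,:2]
        (cx,cy),(w,h),ang=cv2.minAreaRect((lo*1000).astype(np.float32))
        print(n,name,len(Q),'mean',Q.mean(0),'std',Q.std(0),'rect',round(cx,1),round(cy,1),round(w,1),round(h,1),round(ang,2))
    rect('bath',(.545,.197),.13,.052,.3)
    rect('hoodtop',(.535,-.18),.1,.040,.3)
    rect('bar',(.535,-.18),.05,.060,.3)
    rect('rack',(.53,-.011),.075,.015,.3)
    rect('vials+',(.53,-.011),.075,.038,.3)
```

```text
top bath 5585 mean [0.545  0.2022 0.0625] std [0.0409 0.0433 0.0058] rect 546.0 203.8 141.9 152.3 16.96
top hoodtop 2270 mean [ 0.5353 -0.1816  0.0459] std [0.0205 0.04   0.0067] rect 535.5 -182.7 62.1 143.1 15.22
top bar 127 mean [ 0.5353 -0.1816  0.0719] std [0.0043 0.0103 0.0025] rect 535.7 -182.3 12.0 36.4 15.37
top rack 1136 mean [ 0.5274 -0.0105  0.0248] std [0.0365 0.0123 0.0082] rect 527.5 -10.3 40.1 121.8 86.9
top vials+ 98 mean [ 0.5257 -0.0105  0.0502] std [0.0419 0.0043 0.0026] rect 528.2 -10.8 13.5 97.8 86.37
scene bath 5852 mean [0.5595 0.2076 0.0627] std [0.0421 0.0433 0.0065] rect 547.3 204.8 143.3 150.6 17.01
scene hoodtop 1528 mean [ 0.5409 -0.1781  0.0473] std [0.0198 0.0391 0.0079] rect 537.1 -182.0 65.1 142.3 15.1
scene bar 160 mean [ 0.5396 -0.1796  0.0685] std [0.0044 0.0101 0.0042] rect 537.6 -180.6 14.0 35.2 14.34
scene rack 1033 mean [ 0.5357 -0.008   0.0258] std [0.0384 0.0117 0.0092] rect 528.9 -10.0 41.4 124.3 87.12
scene vials+ 145 mean [ 0.5346 -0.0093  0.0467] std [0.042  0.0045 0.0041] rect 528.9 -9.9 14.3 99.3 87.18
```

View pics/crops.png

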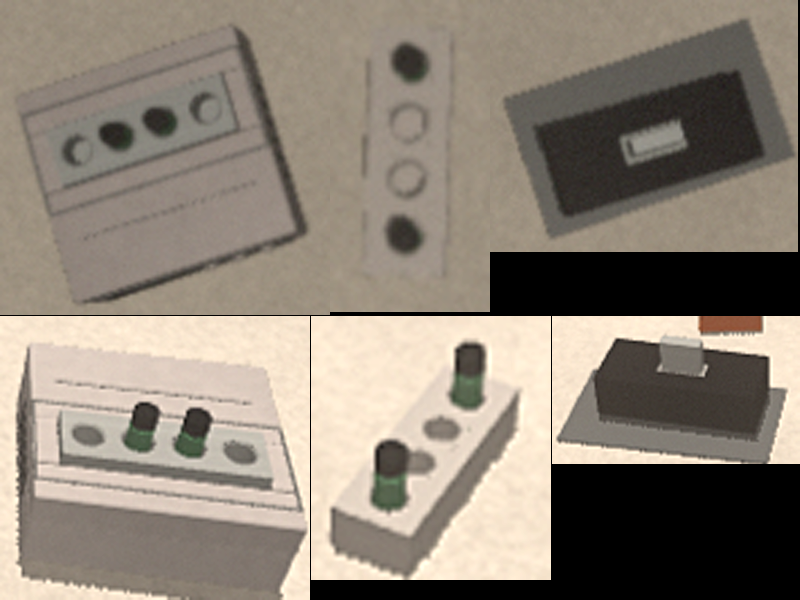

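In the top picture the true stack is the black hood with the silver bar on the grey mat at (383,251). The orange boxes at (430,141) and (416,346) and the red one at (485,228) are look-alikes, and the crop confirms the black one. The rack vials are at (295,236) and (293,279). The empty end bores are at (156,245) and (199,231).

```bash
cat >> h.py <<'E'
from scipy.spatial.transform import Rotation as Ro
def delta(pos,yawdeg,frm=None):
    "shift/turn in the tool axes from the pose now to a tool-down pose with tool y at yawdeg"
    s=robot.read_state(); p=np.array(s['tool_pos']); R=Ro.from_rotvec(s['orientation'])
    c,q=np.cos(np.radians(yawdeg)),np.sin(np.radians(yawdeg))
    T=Ro.from_matrix(np.array([[-q,c,0],[c,q,0],[0,0,-1]]))
    return np.round(R.inv().apply(np.array(pos)-p),4),np.round((R.inv()*T).as_rotvec(),4)
E
python3 - <<'E'
from h import *
np.set_printoptions(precision=4,suppress=True)
th=np.radians(17); X=np.array([np.cos(th),np.sin(th)]);Y=np.array([-X[1],X[0]])
for n in('top','scene'):
    d=np.load(n+'0.npy'); P=cloud(n,d); P[d==0]=9
    for nm,c,z0,z1,r in(('vialF',(.57,-.0105),.045,.06,.02),('vialN',(.485,-.0105),.045,.06,.02)):
        m=(np.hypot(P[...,0]-c[0],P[...,1]-c[1])<r)&(P[...,2]>z0)&(P[...,2]<z1)
        Q=P[m]; print(n,nm,len(Q),Q.mean(0),Q[Q[:,2]>.048].mean(0),(Q.min(0)+Q.max(0))/2)
    # cap pixel centroid by darkness
    im=cv2.imread(f'pics/{n}0.png').max(2)
    for nm,c in(('F',(.571,-.0105,.052)),('N',(.484,-.0105,.052))):
        u,v=pix(n,c)[0].astype(int); w=im[v-9:v+10,u-9:u+10].astype(float); k=np.clip(np.percentile(w,90)*.55-w,0,None)
        vv,uu=np.mgrid[v-9:v+10,u-9:u+10]; C=[(k*uu).sum()/k.sum(),(k*vv).sum()/k.sum()]
        print(n,nm,'dark',C,onz(n,[C],.044 if n=='top' else .040))
    for z0,z1,nm in((.067,.074,'block'),(.078,.11,'kept')):
        m=(np.hypot(P[...,0]-.5676,P[...,1]-.2107)<.075)&(P[...,2]>z0)&(P[...,2]<z1)
        Q=P[m][:,:2]@np.c_[X,Y]; print(n,nm,len(Q),'bathaxes',np.percentile(Q,1,0),np.percentile(Q,99,0),cv2.minAreaRect((P[m][:,:2]*1000).astype(np.float32)))
    b=np.array([.5465,.2043]); s=b+.022*X
    print('seat bath axes',s@np.c_[X,Y],s,'L',s+.0435*Y,'R',s-.0435*Y, 'pix',pix(n,[[*(s+.0435*Y),.07],[*(s-.0435*Y),.07]]).ravel())
print(delta((.571,-.0105,.12),17), delta((.484,-.0105,.12),17))
E
```

```text
top vialF 46 [ 0.5694 -0.0127  0.0506] [ 0.5693 -0.0128  0.0509] [ 0.5702 -0.0126  0.0511]
top vialN 49 [ 0.4858 -0.0083  0.0505] [ 0.4857 -0.0081  0.051 ] [ 0.4861 -0.0081  0.0508]
top F dark [np.float64(294.42053552148565), np.float64(235.13155905851872)] [[ 0.5695 -0.0132  0.044 ]]
top N dark [np.float64(293.0685853545317), np.float64(278.35580828594635)] [[ 0.4865 -0.0089  0.044 ]]
top block 679 bathaxes [ 0.5845 -0.0232] [0.6225 0.0939] ((564.25244140625, 213.8299560546875), (77.900390625, 132.69918823242188), 38.22958755493164)
top kept 126 bathaxes [0.5963 0.0141] [0.6106 0.0562] ((566.698486328125, 209.93971252441406), (14.729942321777344, 42.72814178466797), 17.050870895385742)
seat bath axes [0.6044 0.0356] [0.5675 0.2107] L [0.5548 0.2523] R [0.5803 0.1691] pix [154.7712 244.8754 197.7374 230.506 ]
scene vialF 52 [ 0.5722 -0.0118  0.0495] [ 0.5715 -0.0123  0.0503] [ 0.5711 -0.0121  0.0489]
scene vialN 45 [ 0.4885 -0.0074  0.0491] [ 0.4875 -0.0078  0.0499] [ 0.4871 -0.0078  0.0485]
scene F dark [np.float64(339.6801009034378), np.float64(258.0091223747507)] [[ 0.5662 -0.0142  0.04  ]]
scene N dark [np.float64(359.0004076640848), np.float64(232.82918874847127)] [[ 0.4813 -0.0107  0.04  ]]
scene block 909 bathaxes [ 0.5858 -0.0223] [0.6249 0.094 ] ((568.0774536132812, 211.24880981445312), (41.15461349487305, 117.94659423828125), 16.95663070678711)
scene kept 233 bathaxes [0.598  0.0142] [0.6132 0.0568] ((568.65185546875, 211.397216796875), (17.019088745117188, 43.633480072021484), 16.511554718017578)
seat bath axes [0.6044 0.0356] [0.5675 0.2107] L [0.5548 0.2523] R [0.5803 0.1691] pix [498.8522 289.1783 442.3058 282.7131]
(array([-0.5262, -0.3779,  0.1097]), array([0.0001, 0.    , 0.8563])) (array([-0.4466, -0.4132,  0.1097]), array([0.0001, 0.    , 0.8563]))
```

Call:
{"op": "move_arm", "data": {
  "deltas": [-0.5264,-0.38,0.06,0,0,0.8563,0.5,-0.5264,-0.38,0.06,0,0,0.8563,0.5,-0.5264,-0.38,0.06,0,0,0.8563,0.5,-0.5264,-0.38,0.06,0,0,0.8563,0.5,-0.5264,-0.38,0.06,0,0,0.8563,0.5,-0.5264,-0.38,0.06,0,0,0.8563,0.5,-0.5264,-0.38,0.06,0,0,0.8563,0.5,-0.5264,-0.38,0.06,0,0,0.8563,0.5,-0.5264,-0.38,0.06,0,0,0.8563,0.5,-0.5264,-0.38,0.11,0,0,0.8563,0.5,-0.5264,-0.38,0.11,0,0,0.8563,0.5,-0.5264,-0.38,0.11,0,0,0.8563,0.5],
  "squeeze": 10
}}

```text
t: 2.7
tool_pos: [0.5693, -0.0147, 0.1169]
orientation: [-1.871, -2.519, 0.004]
force: [-1.3, -0.4, -0.1]
opening: 0.0464
gripper_force: 0.0
```

Run:
```python
from h import *
s=robot.read_state();print(s['tool_pos'],s['orientation'],s['dq'],s['force'])
print(delta((.5703,-.0125,.043),17))
```

```text
[ 0.56931007 -0.01470026  0.11686089] [-1.87080761 -2.51927631  0.00398076] [ 0.05118861 -0.05428679 -0.00454458  0.0194988   0.03162902  0.0276892 ] [-1.2845476  -0.35296043 -0.10468395]
(array([0.0017, 0.0019, 0.0739]), array([-0.0042, -0.0014, -0.0034]))
```

Call:
{"op": "move_arm", "data": {
  "deltas": [0,0,0,0,0,0,0.5,0,0,0,0,0,0,0.5]
}}

```text
t: 2.95
tool_pos: [0.5708, -0.0114, 0.1209]
orientation: [1.866, 2.525, 0.002]
force: [0.5, 1.0, -0.3]
opening: 0.0465
gripper_force: 0.0
```

Run:
```python
from h import *
s=robot.read_state();print(s['tool_pos'],s['orientation'],s['dq'],s['force'])
print(delta((.5703,-.0125,.043),17))
```

```text
[ 0.57076754 -0.01140889  0.12092306] [1.86614114e+00 2.52548474e+00 1.76354379e-03] [ 0.00310905 -0.00331572  0.00151751 -0.00131977 -0.00141316 -0.00157588] [ 0.46951351  0.99125831 -0.27271828]
(array([-0.0009, -0.0009,  0.0779]), array([0.0018, 0.0005, 0.0013]))
```

Call:
{"op": "move_arm", "data": {
  "deltas": [-0.001,-0.001,0.025,0,0,0,0.5,-0.001,-0.001,0.05,0,0,0,0.5,-0.001,-0.001,0.068,0,0,0,0.5,-0.001,-0.001,0.078,0,0,0,0.5,-0.001,-0.001,0.078,0,0,0,0.5,-0.001,-0.001,0.078,0,0,0,0.1,-0.001,-0.001,0.078,0,0,0,0.1,-0.001,-0.001,0.078,0,0,0,0.1,-0.001,-0.001,0.078,0,0,0,0.1],
  "squeeze": 10
}}

```text
t: 4.08
tool_pos: [0.5699, -0.0138, 0.0419]
orientation: [1.869, 2.525, 0.0]
force: [1.0, -0.6, 1.3]
opening: 0.0147
gripper_force: 10.0
```

Call:
{"op": "move_arm", "data": {
  "deltas": [0,0,-0.02,0,0,0,0.1,0,0,-0.06,0,0,0,0.1,0,0,-0.118,0,0,0,0.1,0,0,-0.118,0,0,0,0.1,0,0,-0.118,0,0,0,0.1]
}}

```text
t: 4.7
tool_pos: [0.5699, -0.0138, 0.1607]
orientation: [1.868, 2.524, 0.001]
force: [-0.1, -0.2, -0.9]
opening: 0.0143
gripper_force: 10.0
```

Run:
```python
from h import *
np.set_printoptions(precision=4,suppress=True)
for i in range(3):
    s=robot.read_state();print(s['tool_pos'],s['opening'],s['gripper_force']); robot.read_camera('top') if i<2 else 0
print(delta((.5803,.1691,.16),17))
for n in('top','scene'):
    p,d=shot(n); P=cloud(n,d); P[d==0]=9
    im=p.max(2)
    # vial below tips: underside z~.121, tips z~.149
    m=(np.hypot(P[...,0]-.57,P[...,1]+.013)<.03)&(P[...,2]>.115)&(P[...,2]<.146)
    Q=P[m]; print(n,len(Q),Q.mean(0),Q.min(0),Q.max(0)) if len(Q) else print(n,0)
```

```text
[ 0.5699 -0.0138  0.1607] 0.014314488820599046 9.985001273453236
[ 0.5692 -0.0137  0.1593] 0.014392779464275956 9.98506274074316
[ 0.5687 -0.0136  0.1585] 0.014273227078498376 9.984960481524467
(array([ 0.1713,  0.0645, -0.0015]), array([-0.0022, -0.0009,  0.    ]))
top 0
scene 95 [ 0.5737 -0.0106  0.1311] [ 0.5547 -0.0193  0.1204] [ 0.5809 -0.0017  0.1458]
```

Call:
{"op": "move_arm", "data": {
  "deltas": [0.05,0.019,-0.0015,0,0,0,0.1,0.1,0.038,-0.0015,0,0,0,0.1,0.15,0.057,-0.0015,0,0,0,0.1,0.1713,0.0645,-0.0015,0,0,0,0.1,0.1713,0.0645,-0.0015,0,0,0,0.1,0.1713,0.0645,-0.0015,0,0,0,0.1]
}}

```text
t: 5.65
tool_pos: [0.5811, 0.1677, 0.1606]
orientation: [-1.869, -2.525, 0.002]
force: [-1.4, 0.4, -0.6]
opening: 0.0145
gripper_force: 10.0
```

Run:
```python
from h import *
np.set_printoptions(precision=4,suppress=True)
a=[]
for i in range(4):
    s=robot.read_state();a.append(s['tool_pos']); p,d=robot.read_camera('scene')
print(np.array(a),s['force'])
P=cloud('scene',d); P[d==0]=9
m=(np.hypot(P[...,0]-.58,P[...,1]-.169)<.03)&(P[...,2]>.118)&(P[...,2]<.146)
Q=P[m]; print(len(Q),Q.mean(0),Q.min(0),Q.max(0))
print(delta((.5803,.1691,.12),17))
cv2.imwrite('pics/s1.png',cv2.resize(cv2.cvtColor(p,cv2.COLOR_RGB2BGR)[190:340,380:540],None,fx=3.9,fy=3.9))
```

```text
[[0.5811 0.1677 0.1606]
 [0.5813 0.1674 0.1608]
 [0.5814 0.1674 0.1609]
 [0.5814 0.1674 0.161 ]] [ 0.006   1.6313 -0.895 ]
113 [0.5869 0.1691 0.1331] [0.5813 0.1613 0.1217] [0.5908 0.1758 0.1445]
(array([ 0.0018, -0.0007,  0.0411]), array([-0.0001,  0.0002, -0.0017]))
```

View pics/s1.png

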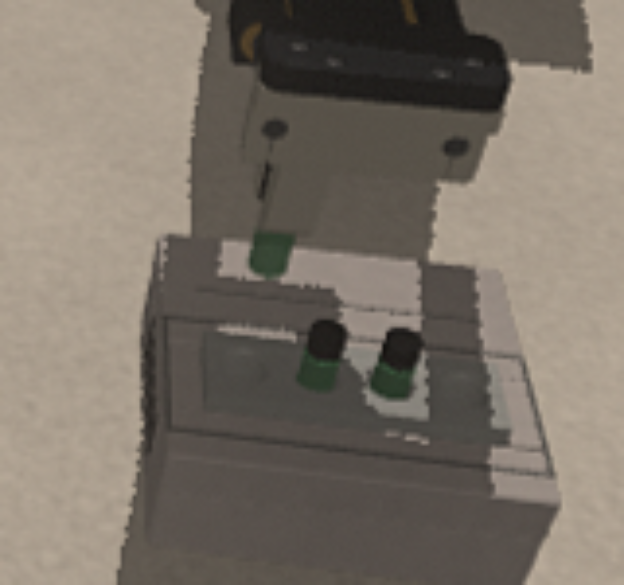

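Call:
{"op": "move_arm", "data": {
  "deltas": [0.002,-0.0007,0.02,0,0,0,0.1,0.002,-0.0007,0.04,0,0,0,0.1,0.002,-0.0007,0.045,0,0,0,0.1,0.002,-0.0007,0.05,0,0,0,0.1,0.002,-0.0007,0.053,0,0,0,0.1,0.002,-0.0007,0.056,0,0,0,0.1,0.002,-0.0007,0.056,0,0,0,0.1]
}}

```text
t: 6.72
tool_pos: [0.5801, 0.1706, 0.1052]
orientation: [1.869, 2.525, 0.0]
force: [0.4, -0.5, -0.1]
opening: 0.0146
gripper_force: 10.0
```

Run:
```python
from h import *
np.set_printoptions(precision=4,suppress=True)
for i in range(2):
    s=robot.read_state();p,d=robot.read_camera('scene')
print(s['tool_pos'],s['force'],s['wrist_torque'])
print(delta((.5803,.1691,.085),17))
X=np.array([.9563,.2924]);Y=np.array([-.2924,.9563])
P=cloud('scene',d); P[d==0]=9
B=P[...,:2]@np.c_[X,Y]
for z0,z1 in((.073,.08),):
  for yc in(-.0079,.0211,.0501):
    m=(abs(B[...,1]-yc)<.012)&(abs(B[...,0]-.604)<.02)&(P[...,2]>z0)&(P[...,2]<z1)
    print(yc,m.sum(),B[m].mean(0))
```

```text
[0.5801 0.1706 0.1053] [ 0.1892 -1.0389 -0.3983] [-0.1514  0.0603  0.005 ]
(array([-0.0015, -0.0003,  0.0203]), array([0.0001, 0.0001, 0.    ]))
-0.0079 32 [ 0.6098 -0.0071]
0.0211 33 [0.6102 0.0197]
0.0501 36 [0.6101 0.0489]
```

Call:
{"op": "move_arm", "data": {
  "deltas": [-0.0018,0,0.0,0,0,0,0.1,-0.0018,0,0.005,0,0,0,0.1,-0.0018,0,0.01,0,0,0,0.1,-0.0018,0,0.015,0,0,0,0.1,-0.0018,0,0.019,0,0,0,0.1,-0.0018,0,0.0195,0,0,0,0.1]
}}

```text
t: 7.58
tool_pos: [0.5802, 0.1689, 0.085]
orientation: [-1.868, -2.525, 0.001]
force: [-0.6, 0.9, 0.2]
opening: 0.0149
gripper_force: 10.0
```

Run:
```python
from h import *
np.set_printoptions(precision=4,suppress=True)
for i in range(2):
    s=robot.read_state();p,d=robot.read_camera('scene')
print(s['tool_pos'],s['force'],s['wrist_torque'],s['opening'])
print(delta((.5803,.1691,.085),17))
```

```text
[0.5804 0.1689 0.0853] [-0.0325 -0.0138  0.2204] [-0.0666  0.072  -0.0324] 0.014730345702216114
(array([ 0.0002, -0.0002,  0.0005]), array([-0.0002,  0.    ,  0.    ]))
```

Call:
{"op": "move_arm", "data": {
  "deltas": [0,0,0.001,0,0,0,0.1,0,0,0.001,0,0,0,0.4,0,0,0.001,0,0,0,0.4,0,0,0.001,0,0,0,0.4,0,0,-0.03,0,0,0,0.4,0,0,-0.075,0,0,0,0.5,0,0,-0.075,0,0,0,0.5,0,0,-0.075,0,0,0,0.5]
}}

```text
t: 8.68
tool_pos: [0.5805, 0.1689, 0.1604]
orientation: [1.869, 2.525, 0.0]
force: [-0.5, 0.6, 0.0]
opening: 0.0471
gripper_force: 0.0
```

Run:
```python
from h import *
np.set_printoptions(precision=4,suppress=True)
for i in range(2):
    s=robot.read_state();p,d=robot.read_camera('scene')
print(s['tool_pos'],s['force'],s['opening'])
print(delta((.4866,-.0085,.12),17))
X=np.array([.9563,.2924]);Y=np.array([-.2924,.9563])
P=cloud('scene',d); P[d==0]=9
B=P[...,:2]@np.c_[X,Y]
for yc in(-.0079,.0211,.0501):
    m=(abs(B[...,1]-yc)<.012)&(abs(B[...,0]-.604)<.02)&(P[...,2]>.074)&(P[...,2]<.11)
    print(yc,m.sum(),B[m].mean(0),P[m].max(0))
```

```text
[0.5799 0.1688 0.1595] [-0.2712 -0.335  -1.1603] 0.04616579778553559
(array([-0.1423, -0.1407,  0.0393]), array([-0.0025, -0.0002,  0.    ]))
-0.0079 132 [ 0.6088 -0.0079] [0.5901 0.1775 0.0938]
0.0211 131 [0.6081 0.0203] [0.5809 0.2044 0.0938]
0.0501 140 [0.6082 0.0492] [0.573  0.2322 0.0948]
```

Call:
{"op": "move_arm", "data": {
  "deltas": [-0.04,-0.04,0,0,0,0,0.5,-0.08,-0.08,0,0,0,0,0.5,-0.12,-0.12,0.02,0,0,0,0.5,-0.1423,-0.1407,0.039,0,0,0,0.5,-0.1423,-0.1407,0.039,0,0,0,0.5,-0.1423,-0.1407,0.039,0,0,0,0.5,-0.1423,-0.1407,0.039,0,0,0,0.5]
}}

```text
t: 9.65
tool_pos: [0.4884, -0.0075, 0.1221]
orientation: [1.867, 2.526, 0.001]
force: [0.1, 0.2, 0.9]
opening: 0.0465
gripper_force: 0.0
```

Run:
```python
from h import *
np.set_printoptions(precision=4,suppress=True)
for i in range(2):
    s=robot.read_state();p,d=robot.read_camera('scene')
print(s['tool_pos'])
print(delta((.4866,-.0083,.043),17))
```

```text
[ 0.4884 -0.0075  0.1222]
(array([-0.0002, -0.0019,  0.0792]), array([0.0008, 0.0002, 0.0013]))
```

Call:
{"op": "move_arm", "data": {
  "deltas": [0,-0.002,0.025,0,0,0,0.5,0,-0.002,0.05,0,0,0,0.5,0,-0.002,0.07,0,0,0,0.5,0,-0.002,0.079,0,0,0,0.5,0,-0.002,0.079,0,0,0,0.5,0,-0.002,0.079,0,0,0,0.1,0,-0.002,0.079,0,0,0,0.1,0,-0.002,0.079,0,0,0,0.1,0,-0.002,0.079,0,0,0,0.1],
  "squeeze": 10
}}

```text
t: 10.88
tool_pos: [0.486, -0.009, 0.043]
orientation: [1.868, 2.525, 0.0]
force: [0.8, -0.3, 1.2]
opening: 0.0147
gripper_force: 10.0
```

Call:
{"op": "move_arm", "data": {
  "deltas": [0,0,-0.02,0,0,0,0.1,0,0,-0.06,0,0,0,0.1,0,0,-0.118,0,0,0,0.1,0,0,-0.118,0,0,0,0.1,0,0,-0.118,0,0,0,0.1,0,0,-0.118,0,0,0,0.1]
}}

```text
t: 11.62
tool_pos: [0.4846, -0.0088, 0.1589]
orientation: [-1.867, -2.523, 0.002]
force: [-0.9, -0.1, 0.6]
opening: 0.015
gripper_force: 10.0
```

Run:
```python
from h import *
np.set_printoptions(precision=4,suppress=True)
for i in range(2):
    s=robot.read_state();p,d=robot.read_camera('scene')
print(s['tool_pos'],s['opening'])
print(delta((.5548,.2522,.16),17))
```

```text
[ 0.4846 -0.0088  0.1588] 0.01474384883972457
(array([ 0.2291,  0.1434, -0.0011]), array([-0.0027, -0.0011, -0.0001]))
```

Call:
{"op": "move_arm", "data": {
  "deltas": [0.045,0.03,-0.001,0,0,0,0.1,0.09,0.06,-0.001,0,0,0,0.1,0.135,0.09,-0.001,0,0,0,0.1,0.18,0.115,-0.001,0,0,0,0.1,0.215,0.135,-0.001,0,0,0,0.1,0.2291,0.1434,-0.001,0,0,0,0.1,0.2291,0.1434,-0.001,0,0,0,0.1,0.2291,0.1434,-0.001,0,0,0,0.1,0.2291,0.1434,-0.001,0,0,0,0.1]
}}

```text
t: 12.85
tool_pos: [0.5559, 0.2508, 0.1616]
orientation: [1.871, 2.524, -0.001]
force: [-0.5, -0.1, -0.3]
opening: 0.0146
gripper_force: 10.0
```

Run:
```python
from h import *
np.set_printoptions(precision=4,suppress=True)
for i in range(2):
    s=robot.read_state();p,d=robot.read_camera('scene')
print(s['tool_pos'],s['force'])
print(delta((.5548,.2522,.105),17))
```

```text
[0.556  0.2509 0.1618] [-1.3841 -0.4781  0.1845]
(array([ 0.0014, -0.0008,  0.0568]), array([ 0.0002,  0.0001, -0.0013]))
```

Call:
{"op": "move_arm", "data": {
  "deltas": [0.0007,-0.0008,0.02,0,0,0,0.1,0.0007,-0.0008,0.04,0,0,0,0.1,0.0007,-0.0008,0.045,0,0,0,0.1,0.0007,-0.0008,0.05,0,0,0,0.1,0.0007,-0.0008,0.053,0,0,0,0.1,0.0007,-0.0008,0.056,0,0,0,0.1,0.0007,-0.0008,0.056,0,0,0,0.1]
}}

```text
t: 13.82
tool_pos: [0.555, 0.2526, 0.1057]
orientation: [1.869, 2.525, 0.0]
force: [0.7, 0.2, -0.4]
opening: 0.0144
gripper_force: 10.0
```

Run:
```python
from h import *
np.set_printoptions(precision=4,suppress=True)
for i in range(2):
    s=robot.read_state();p,d=robot.read_camera('scene')
print(s['tool_pos'],s['force'],s['wrist_torque'])
print(delta((.5548,.2522,.085),17))
X=np.array([.9563,.2924]);Y=np.array([-.2924,.9563])
P=cloud('scene',d); P[d==0]=9
B=P[...,:2]@np.c_[X,Y]
for yc in(-.0079,.0211,.0501,.0791):
    m=(abs(B[...,1]-yc)<.012)&(abs(B[...,0]-.604)<.02)&(P[...,2]>.073)&(P[...,2]<.08)
    print(yc,m.sum(),B[m].mean(0))
```

```text
[0.555  0.2526 0.1059] [-0.1922  0.0411 -0.7594] [-0.1303  0.0969  0.0364]
(array([-0.0003, -0.0004,  0.021 ]), array([ 0.0005, -0.    ,  0.    ]))
-0.0079 33 [ 0.6107 -0.0083]
0.0211 34 [0.6098 0.0198]
0.0501 38 [0.6104 0.0488]
0.0791 38 [0.6098 0.0779]
```

Well aligned (29 mm pitch within 0.2 mm), so I lower and release.

Call:
{"op": "move_arm", "data": {
  "deltas": [0,0,0.005,0,0,0,0.1,0,0,0.01,0,0,0,0.1,0,0,0.015,0,0,0,0.1,0,0,0.019,0,0,0,0.1,0,0,0.021,0,0,0,0.1,0,0,0.021,0,0,0,0.1]
}}

```text
t: 14.68
tool_pos: [0.5551, 0.2526, 0.0849]
orientation: [1.868, 2.525, 0.001]
force: [0.3, 0.3, 0.9]
opening: 0.0145
gripper_force: 10.0
```

Call:
{"op": "move_arm", "data": {
  "deltas": [0,0,0,0,0,0,0.4,0,0,0,0,0,0,0.4,0,0,0,0,0,0,0.4,0,0,-0.03,0,0,0,0.4,0,0,-0.09,0,0,0,0.5,0,0,-0.095,0,0,0,0.5,0,0,-0.095,0,0,0,0.5,0,0,-0.095,0,0,0,0.5]
}}

```text
t: 15.68
tool_pos: [0.5539, 0.2521, 0.1776]
orientation: [-1.868, -2.524, 0.004]
force: [-0.3, 0.4, -0.6]
opening: 0.0465
gripper_force: 0.0
```

Run:
```python
from h import *
np.set_printoptions(precision=4,suppress=True)
for i in range(2):
    s=robot.read_state();p,d=robot.read_camera('scene')
print(s['tool_pos'],s['opening'])
X=np.array([.9563,.2924]);Y=np.array([-.2924,.9563])
P=cloud('scene',d); P[d==0]=9
B=P[...,:2]@np.c_[X,Y]
for yc in(-.0079,.0211,.0501,.0791):
    m=(abs(B[...,1]-yc)<.012)&(abs(B[...,0]-.604)<.02)&(P[...,2]>.074)&(P[...,2]<.11)
    print(yc,m.sum(),B[m].mean(0),P[m].max(0))
p,d=shot('top');P=cloud('top',d); P[d==0]=9
for nm,z0 in(('hood',.04),('bar',.06)):
    m=(np.hypot(P[...,0]-.535,P[...,1]+.182)<.1)&(P[...,2]>z0)&(P[...,2]<.1)
    print(nm,cv2.minAreaRect((P[m][:,:2]*1000).astype(np.float32)))
print(delta((.536,-.182,.18),15.2))
```

```text
[0.5537 0.2522 0.1774] 0.04652920482881943
-0.0079 135 [ 0.6088 -0.0079] [0.5898 0.1776 0.0945]
0.0211 132 [0.6081 0.0204] [0.5813 0.2044 0.0942]
0.0501 137 [0.6082 0.0493] [0.5721 0.2321 0.0945]
0.0791 140 [0.608  0.0786] [0.5638 0.2606 0.0945]
hood ((535.5010375976562, -182.97735595703125), (62.0620002746582, 143.30711364746094), 15.207756042480469)
bar ((535.462646484375, -181.91598510742188), (11.650069236755371, 36.35082244873047), 15.539629936218262)
(array([-0.41  , -0.1442, -0.0017]), array([-0.0029,  0.0002,  0.0314]))
```

Call:
{"op": "move_arm", "data": {
  "deltas": [-0.055,-0.02,0,0,0,0.0314,0.5,-0.11,-0.04,0,0,0,0.0314,0.5,-0.165,-0.06,0,0,0,0.0314,0.5,-0.22,-0.08,0,0,0,0.0314,0.5,-0.275,-0.1,0,0,0,0.0314,0.5,-0.33,-0.12,0.02,0,0,0.0314,0.5,-0.385,-0.14,0.05,0,0,0.0314,0.5,-0.41,-0.1442,0.06,0,0,0.0314,0.5,-0.41,-0.1442,0.06,0,0,0.0314,0.5,-0.41,-0.1442,0.06,0,0,0.0314,0.5,-0.41,-0.1442,0.06,0,0,0.0314,0.5],
  "squeeze": 40
}}

```text
t: 17.2
tool_pos: [0.5373, -0.1806, 0.1202]
orientation: [1.906, 2.497, 0.001]
force: [-0.3, 1.4, 0.1]
opening: 0.0467
gripper_force: 0.0
```

Run:
```python
from h import *
np.set_printoptions(precision=4,suppress=True)
for i in range(2):
    s=robot.read_state();p,d=robot.read_camera('scene')
print(s['tool_pos'])
print(delta((.536,-.182,.061),15.2))
```

```text
[ 0.5374 -0.1806  0.1203]
(array([-0.0009, -0.0017,  0.0593]), array([0.0009, 0.0005, 0.0016]))
```

Call:
{"op": "move_arm", "data": {
  "deltas": [-0.001,-0.0017,0.02,0,0,0,0.5,-0.001,-0.0017,0.04,0,0,0,0.5,-0.001,-0.0017,0.055,0,0,0,0.5,-0.001,-0.0017,0.059,0,0,0,0.5,-0.001,-0.0017,0.059,0,0,0,0.4,-0.001,-0.0017,0.059,0,0,0,0.05,-0.001,-0.0017,0.059,0,0,0,0.05,-0.001,-0.0017,0.059,0,0,0,0.05,-0.001,-0.0017,0.059,0,0,0,0.05,-0.001,-0.0017,0.059,0,0,0,0.05],
  "squeeze": 30
}}

```text
t: 18.55
tool_pos: [0.5356, -0.1831, 0.0608]
orientation: [1.908, 2.496, 0.0]
force: [1.1, 0.7, 0.5]
opening: 0.0115
gripper_force: 30.0
```

Run:
```python
from h import *
np.set_printoptions(precision=4,suppress=True)
for i in range(2):
    s=robot.read_state();p,d=robot.read_camera('scene')
print(s['tool_pos'],s['opening'],s['force'],delta((.536,-.182,.061),15.2))
```

```text
[ 0.5357 -0.1831  0.0609] 0.012047154442567662 [-0.1983  0.5503  0.9663] (array([ 0.001 ,  0.0006, -0.0002]), array([0.0003, 0.0002, 0.    ]))
```

Call:
{"op": "move_arm", "data": {
  "deltas": [0,0,-0.005,0,0,0,0.05,0,0,-0.015,0,0,0,0.05,0,0,-0.03,0,0,0,0.05,0,0,-0.05,0,0,0,0.05,0,0,-0.075,0,0,0,0.05,0,0,-0.1,0,0,0,0.05,0,0,-0.12,0,0,0,0.05,0,0,-0.13,0,0,0,0.05,0,0,-0.13,0,0,0,0.05,0,0,-0.13,0,0,0,0.05]
}}

```text
t: 19.9
tool_pos: [0.5349, -0.1828, 0.1895]
orientation: [-1.907, -2.494, 0.001]
force: [1.2, 0.2, -2.7]
opening: 0.0119
gripper_force: 30.0
```

Run:
```python
from h import *
np.set_printoptions(precision=4,suppress=True)
p,d=shot('scene');p,d=shot('scene','s2.png');s=robot.read_state()
P=cloud('scene',d);P[d==0]=9
m=(p.max(2)<60)&(np.hypot(P[...,0]-.54,P[...,1]+.18)<.1)&(P[...,2]>.11)&(P[...,2]<.2)
print(s['tool_pos'],s['opening'],s['force'],m.sum(),P[m].min(0),P[m].max(0))
print(delta((.5675,.2107,.19),17))
```

```text
[ 0.5348 -0.1828  0.1893] 0.011875419643463286 [ 0.7815  0.1209 -2.1697] 2604 [ 0.4869 -0.2576  0.1335] [ 0.5837 -0.1049  0.1752]
(array([ 0.3712,  0.1347, -0.0004]), array([-0.0017, -0.0014, -0.0314]))
```

View pics/s2.png

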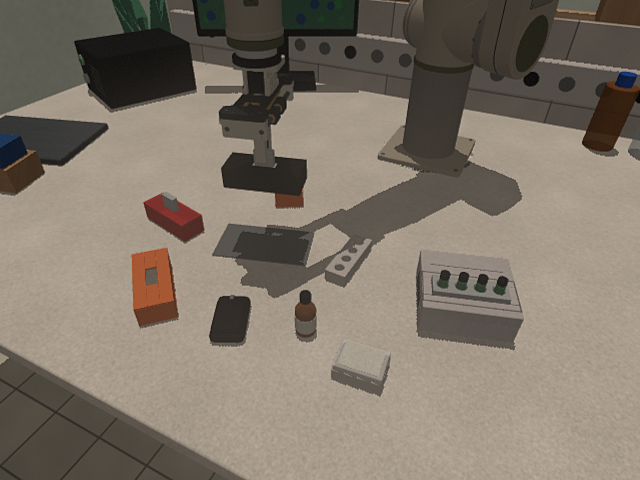

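Call:
{"op": "move_arm", "data": {
  "deltas": [0.03,0.011,0,0,0,0,0.05,0.07,0.026,0,0,0,-0.01,0.05,0.115,0.042,0,0,0,-0.02,0.05,0.16,0.058,0,0,0,-0.03,0.05,0.205,0.074,0,0,0,-0.0314,0.05,0.25,0.09,0,0,0,-0.0314,0.05,0.295,0.107,0,0,0,-0.0314,0.05,0.335,0.122,0,0,0,-0.0314,0.05,0.36,0.131,0,0,0,-0.0314,0.05,0.37,0.1347,0,0,0,-0.0314,0.05,0.37,0.1347,0,0,0,-0.0314,0.05,0.37,0.1347,0,0,0,-0.0314,0.05]
}}

```text
t: 21.5
tool_pos: [0.5685, 0.2081, 0.1904]
orientation: [-1.87, -2.525, 0.001]
force: [0.6, -0.2, -2.7]
opening: 0.0116
gripper_force: 30.0
```

Run:
```python
from h import *
np.set_printoptions(precision=4,suppress=True)
X=np.array([.9563,.2924]);Y=np.array([-.2924,.9563])
shot('top')
for n in('top','scene'):
    p,d=shot(n); P=cloud(n,d);P[d==0]=9
    m=(p.max(2)<60)&(np.hypot(P[...,0]-.5675,P[...,1]-.21)<.1)&(P[...,2]>.125)&(P[...,2]<.185)
    if m.sum():
        B=P[m][:,:2]@np.c_[X,Y]; k=cv2.minAreaRect((P[m][:,:2]*1000).astype(np.float32))
        print(n,m.sum(),np.percentile(B,1,0),np.percentile(B,99,0),P[m][:,2].min(),P[m][:,2].max(),k)
s=robot.read_state()
print(s['tool_pos'],s['opening'],s['force'])
print(delta((.5675+.0003,.2107-.001,.12),17))
```

```text
top 1433 [ 0.5705 -0.0398] [0.6324 0.0497] 0.13335343004523773 0.18073614560174517 ((572.695068359375, 186.21798706054688), (63.71861267089844, 101.33148193359375), 16.792442321777344)
scene 4416 [ 0.5735 -0.0387] [0.6354 0.1007] 0.13339152025840045 0.1811735515741528 ((567.828369140625, 207.3442840576172), (65.91938781738281, 142.5724334716797), 16.772153854370117)
[0.5686 0.2083 0.1907] 0.011503444980842764 [-0.2067 -0.5882 -2.1673]
(array([ 0.0016, -0.0004,  0.0707]), array([ 0.0001,  0.0002, -0.0013]))
```

Call:
{"op": "move_arm", "data": {
  "deltas": [0.0027,-0.0004,0.01,0,0,0,0.05,0.0027,-0.0004,0.025,0,0,0,0.05,0.0027,-0.0004,0.04,0,0,0,0.05,0.0027,-0.0004,0.05,0,0,0,0.05,0.0027,-0.0004,0.055,0,0,0,0.05,0.0027,-0.0004,0.058,0,0,0,0.05,0.0027,-0.0004,0.058,0,0,0,0.05]
}}

```text
t: 22.52
tool_pos: [0.5674, 0.2118, 0.1328]
orientation: [1.869, 2.525, 0.0]
force: [0.4, 0.7, -1.8]
opening: 0.0114
gripper_force: 30.0
```

Run:
```python
from h import *
np.set_printoptions(precision=4,suppress=True)
X=np.array([.9563,.2924]);Y=np.array([-.2924,.9563])
shot('top')
for n in('top','scene'):
    p,d=shot(n); P=cloud(n,d);P[d==0]=9
    m=(p.max(2)<60)&(np.hypot(P[...,0]-.5675,P[...,1]-.21)<.1)&(P[...,2]>.07)&(P[...,2]<.122)
    if m.sum():
        B=P[m][:,:2]@np.c_[X,Y]
        print(n,m.sum(),np.percentile(B,1,0),np.percentile(B,99,0),P[m][:,2].min(),P[m][:,2].max())
s=robot.read_state()
print(s['tool_pos'],np.array(s['tool_pos'][:2])@np.c_[X,Y],s['opening'],s['force'])
print(delta((.5675,.2107,.12),17))
```

```text
top 1256 [ 0.5706 -0.0358] [0.6324 0.0417] 0.07588919835881902 0.12176997685269589
scene 4006 [ 0.5746 -0.0349] [0.6356 0.1045] 0.07564820417497815 0.12046884710122946
[0.5677 0.2118 0.1332] [0.6048 0.0366] 0.011924876353744973 [-1.0225 -0.6304 -2.0333]
(array([-0.001 , -0.0005,  0.0132]), array([ 0.0009,  0.    , -0.    ]))
```

Call:
{"op": "move_arm", "data": {
  "deltas": [-0.0003,-0.0003,0.003,0,0,0,0.05,-0.0003,-0.0003,0.006,0,0,0,0.05,-0.0003,-0.0003,0.008,0,0,0,0.05,-0.0003,-0.0003,0.01,0,0,0,0.05,-0.0003,-0.0003,0.012,0,0,0,0.05,-0.0003,-0.0003,0.0125,0,0,0,0.05,-0.0003,-0.0003,0.0125,0,0,0,0.05]
}}

```text
t: 23.55
tool_pos: [0.5671, 0.2114, 0.1202]
orientation: [1.869, 2.525, 0.0]
force: [0.5, 0.3, -2.2]
opening: 0.0115
gripper_force: 30.0
```

Run:
```python
from h import *
np.set_printoptions(precision=4,suppress=True)
shot('top');p,d=shot('scene');P=cloud('scene',d);P[d==0]=9
m=(p.max(2)<60)&(np.hypot(P[...,0]-.5675,P[...,1]-.21)<.1)&(P[...,2]>.05)&(P[...,2]<.108)
print(P[m][:,2].min(),P[m][:,2].max())
s=robot.read_state()
print(s['tool_pos'],s['opening'],s['force'],s['wrist_torque'])
```

```text
0.05855677328622822 0.10714917799719716
[0.5672 0.2114 0.1202] 0.01165522451158793 [-0.2455 -0.1254 -1.7103] [-0.0507  0.0497  0.0173]
```

Call:
{"op": "move_arm", "data": {
  "deltas": [0,0,0.001,0,0,0,0.05,0,0,0.0015,0,0,0,0.05,0,0,0.0015,0,0,0,0.05]
}}

```text
t: 24.02
tool_pos: [0.5674, 0.2115, 0.1198]
orientation: [1.868, 2.525, 0.001]
force: [-4.0, -0.0, 5.2]
opening: 0.0119
gripper_force: 30.0
```

Call:
{"op": "move_arm", "data": {
  "deltas": [0,0,0,0,0,0,0.3,0,0,0,0,0,0,0.3,0,0,0,0,0,0,0.3,0,0,-0.02,0,0,0,0.3,0,0,-0.05,0,0,0,0.5,0,0,-0.09,0,0,0,1,0,0,-0.09,0,0,0,1,0,0,-0.09,0,0,0,1]
}}

```text
t: 25.02
tool_pos: [0.5673, 0.2114, 0.2094]
orientation: [1.868, 2.525, 0.001]
force: [0.3, -0.2, 0.1]
opening: 0.0632
gripper_force: 0.0
```

Run:
```python
from h import *
np.set_printoptions(precision=4,suppress=True)
X=np.array([.9563,.2924]);Y=np.array([-.2924,.9563])
shot('top')
for n in('top','scene'):
    p,d=shot(n,'r_%s.png'%n); P=cloud(n,d);P[d==0]=9
    near=np.hypot(P[...,0]-.5675,P[...,1]-.21)<.1
    for nm,m in(('hood',near&(p.max(2)<60)&(P[...,2]>.07)&(P[...,2]<.112)),('bar',(np.hypot(P[...,0]-.5675,P[...,1]-.21)<.03)&(P[...,2]>.118)&(P[...,2]<.142))):
        if m.sum()<5: print(n,nm,'none');continue
        B=P[m][:,:2]@np.c_[X,Y]
        print(n,nm,m.sum(),np.percentile(B,1,0),np.percentile(B,99,0),P[m][:,2].min(),P[m][:,2].max(),cv2.minAreaRect((P[m][:,:2]*1000).astype(np.float32)))
s=robot.read_state()
print(s['tool_pos'],np.array(s['tool_pos'][:2])@np.c_[X,Y],s['opening'],s['force'])
```

```text
top hood 1446 [ 0.5702 -0.0362] [0.6322 0.0578] 0.07017932964133664 0.11169916768044015 ((571.7404174804688, 187.6959228515625), (63.4752082824707, 98.23685455322266), 16.48023796081543)
top bar 110 [0.5972 0.0193] [0.6088 0.0539] 0.11825185217107075 0.13608703946199638 ((565.4845581054688, 211.49386596679688), (12.29428482055664, 35.57645034790039), 19.670154571533203)
scene hood 3651 [ 0.5734 -0.0352] [0.6351 0.1043] 0.07003628854164877 0.11081765058581779 ((566.92236328125, 210.09127807617188), (65.24089813232422, 141.6153106689453), 17.023500442504883)
scene bar 293 [0.5984 0.0193] [0.6115 0.0545] 0.11803502683149615 0.133550289257852 ((567.316162109375, 212.2646026611328), (14.845342636108398, 35.90511703491211), 16.16446876525879)
[0.5663 0.2111 0.2073] [0.6033 0.0363] 0.07518958014221352 [-0.0451 -0.1313 -0.0011]
```

View pics/r_scene.png

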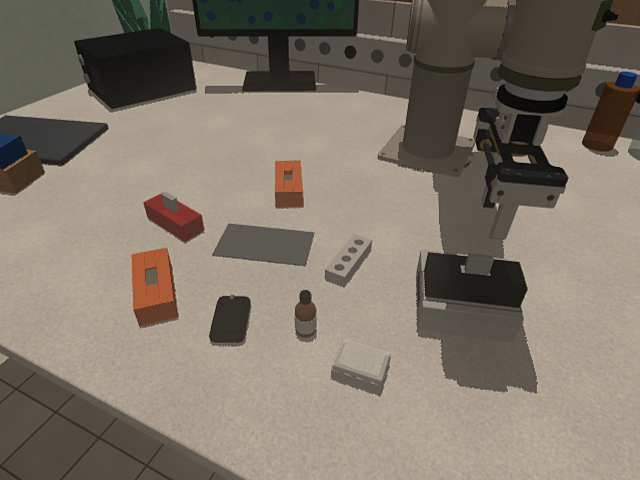

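Run:
```python
from h import *
shot('top')
print(robot.read_state()['tool_pos'],robot.read_state()['opening'],delta((.5669,.2098,.13),17))
```

```text
[0.56634656 0.21118084 0.20731314] 0.0792806590008422 (array([-0.0015,  0.0003,  0.0773]), array([-0.0023, -0.0001,  0.    ]))
```

Call:
{"op": "move_arm", "data": {
  "deltas": [-0.0015,0.0003,0,0,0,0,1,-0.0015,0.0003,0.01,0,0,0,1,-0.0015,0.0003,0.03,0,0,0,1,-0.0015,0.0003,0.055,0,0,0,1,-0.0015,0.0003,0.077,0,0,0,1,-0.0015,0.0003,0.077,0,0,0,1,-0.0015,0.0003,0.077,0,0,0,1],
  "squeeze": 15
}}

```text
t: 26.1
tool_pos: [0.5678, 0.21, 0.1317]
orientation: [-1.869, -2.525, 0.0]
force: [0.8, -0.2, 0.4]
opening: 0.0929
gripper_force: 0.0
```

Run:
```python
from h import *
shot('top')
print(robot.read_state()['tool_pos'],robot.read_state()['opening'],delta((.5669,.2098,.085),17))
```

```text
[0.56830442 0.21017428 0.13239348] 0.09319965283830216 (array([ 0.0001, -0.0015,  0.0474]), array([0.0012, 0.    , 0.    ]))
```

Call:
{"op": "move_arm", "data": {
  "deltas": [0,-0.0012,0.015,0,0,0,1,0,-0.0012,0.03,0,0,0,1,0,-0.0012,0.042,0,0,0,1,0,-0.0012,0.047,0,0,0,1,0,-0.0012,0.047,0,0,0,1,0,-0.0012,0.047,0,0,0,0.75,0,-0.0012,0.047,0,0,0,0.75,0,-0.0012,0.047,0,0,0,0.75],
  "squeeze": 15
}}

```text
t: 27.15
tool_pos: [0.5669, 0.2098, 0.0851]
orientation: [1.868, 2.525, 0.001]
force: [-1.1, 0.1, -0.8]
opening: 0.0704
gripper_force: 0.0
```

Run:
```python
from h import *
shot('top')
s=robot.read_state();print(s['tool_pos'],s['opening'],s['force'],delta((.5669,.2098,.085),17))
```

```text
[0.56687836 0.20974151 0.08497917] 0.06999895297619939 [-0.57385278 -0.3562265  -0.25125436] (array([ 0.,  0., -0.]), array([ 0.0006, -0.    , -0.    ]))
```

Call:
{"op": "move_arm", "data": {
  "deltas": [0,0,0,0,0,0,0.7,0,0,0,0,0,0,0.68,0,0,0,0,0,0,0.6,0,0,0,0,0,0,0.6,0,0,0,0,0,0,0.6,0,0,0,0,0,0,0.6],
  "squeeze": 15
}}

```text
t: 27.95
tool_pos: [0.5666, 0.2097, 0.0846]
orientation: [-1.869, -2.525, 0.0]
force: [-0.1, 0.0, 0.8]
opening: 0.0616
gripper_force: 15.0
```

Call:
{"op": "move_arm", "data": {
  "deltas": [0,0,-0.002,0,0,0,0.6,0,0,-0.004,0,0,0,0.6,0,0,-0.007,0,0,0,0.6,0,0,-0.01,0,0,0,0.6,0,0,-0.013,0,0,0,0.6,0,0,-0.013,0,0,0,0.6]
}}

```text
t: 28.7
tool_pos: [0.5669, 0.2097, 0.0981]
orientation: [1.868, 2.525, 0.001]
force: [0.8, 0.3, -1.0]
opening: 0.0618
gripper_force: 15.0
```

Run:
```python
from h import *
np.set_printoptions(precision=4,suppress=True)
X=np.array([.9563,.2924]);Y=np.array([-.2924,.9563])
p,d=shot('scene');p,d=shot('scene'); P=cloud('scene',d);P[d==0]=9
near=np.hypot(P[...,0]-.5675,P[...,1]-.21)<.1
m=near&(p.max(2)<60)&(P[...,2]>.07)&(P[...,2]<.13)
B=P[m][:,:2]@np.c_[X,Y]; print(np.percentile(B,1,0),np.percentile(B,99,0),np.percentile(P[m][:,2],[1,50,99]))
s=robot.read_state();print(s['tool_pos'],s['opening'],s['force'],s['gripper_force'],delta((.5669,.2098,.205),17))
cv2.imwrite('pics/s4.png',cv2.resize(cv2.cvtColor(p,cv2.COLOR_RGB2BGR)[180:350,390:550],None,fx=3.4,fy=3.4))
```

```text
[ 0.5742 -0.0352] [0.6357 0.1038] [0.0781 0.1091 0.1182]
[0.5667 0.2097 0.0977] 0.062159524409354586 [-1.0792 -0.5048 -0.2621] 14.9998739361763 (array([ 0.    ,  0.0003, -0.1073]), array([ 0., -0.,  0.]))
```

View pics/s4.png

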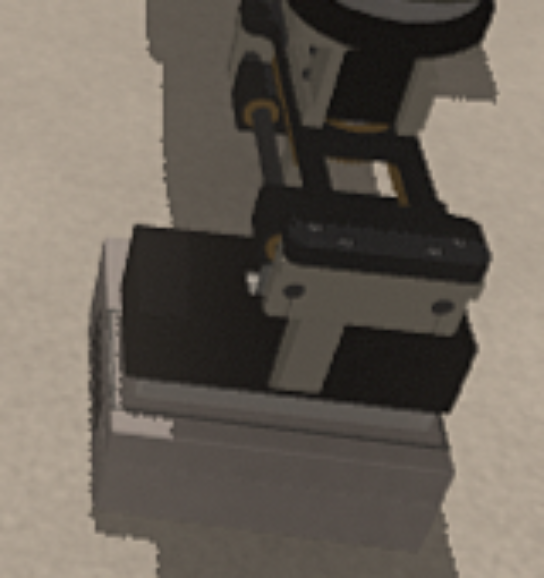

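The hood is level and about 13 mm up. The clear cover shows beneath it near (280,405) and is still seated. I continue straight up.

Call:
{"op": "move_arm", "data": {
  "deltas": [0,0,-0.006,0,0,0,0.6,0,0,-0.015,0,0,0,0.6,0,0,-0.025,0,0,0,0.6,0,0,-0.036,0,0,0,0.6,0,0,-0.048,0,0,0,0.6,0,0,-0.06,0,0,0,0.6,0,0,-0.072,0,0,0,0.6,0,0,-0.084,0,0,0,0.6,0,0,-0.095,0,0,0,0.6,0,0,-0.103,0,0,0,0.6,0,0,-0.107,0,0,0,0.6,0,0,-0.107,0,0,0,0.6]
}}

```text
t: 30.3
tool_pos: [0.5667, 0.2097, 0.2048]
orientation: [1.869, 2.525, 0.0]
force: [-0.1, 0.2, -1.0]
opening: 0.0622
gripper_force: 15.0
```

Call:
{"op": "move_arm", "data": {
  "deltas": [0,0,0,0,0,0,0.6,0,0,0,0,0,0,0.6,0,0,0,0,0,0,0.6,0,0,0,0,0,0,0.6]
}}

```text
t: 30.8
tool_pos: [0.5666, 0.2097, 0.2045]
orientation: [-1.869, -2.525, 0.0]
force: [0.1, 1.1, -0.7]
opening: 0.062
gripper_force: 15.0
```

Run:
```python
from h import *
p,d=shot('scene','end.png'); P=cloud('scene',d);P[d==0]=9
X=np.array([.9563,.2924]);Y=np.array([-.2924,.9563])
m=(np.hypot(P[...,0]-.5675,P[...,1]-.21)<.03)&(P[...,2]>.112)&(P[...,2]<.145)
if m.sum(): print('bar',m.sum(),np.percentile(P[m][:,:2]@np.c_[X,Y],[1,99],0),P[m][:,2].max())
m=(np.hypot(P[...,0]-.5675,P[...,1]-.21)<.1)&(p.max(2)<60)&(P[...,2]>.17)&(P[...,2]<.24)
print(np.percentile(P[m][:,2],[1,99]))
s=robot.read_state();print(s['t'],s['tool_pos'],s['opening'],s['gripper_force'],s['dq'])
```

```text
bar 377 [[0.59853524 0.01939622]
 [0.61183863 0.05464488]] 0.13307241433260578
[0.18512797 0.22447138]
30.85 [0.56664836 0.20967665 0.20454951] 0.061517400995386634 14.999889302998781 [ 0.0006289  -0.0008629  -0.00154177 -0.00102205  0.00165724  0.00176182]
```

View pics/end.png

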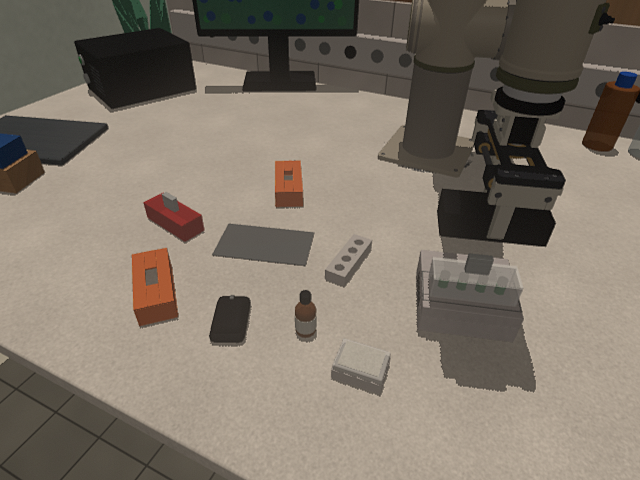

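The hood is held level at (495,215). The clear cover is seated at (475,285) with the four vials visible through it, and the bar has not moved.

```bash
python3 -c "
from plant import robot
print(robot.close_job())"
```

```text
the job is handed in; nothing more can be done
None
```

I handed the job in at about 31 s: both vials are in the end bores, the clear cover is seated on the bath, and the hood is held level about 12 cm above where it sat; no verdict came back.

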